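Turn the castle nut on and lock it with the cross pin

TASK

The castle nut on the hub stand is already tight enough, but none of its slots lines up with the cross hole of the spindle yet. Turn it gently clockwise (seen from above), never back, to the next slot that lines up with the hole, then push the red-handled lock pin through slot and hole until its collar is home against the nut, and let go of it. Do not press the pin hard against the nut or spindle, and leave the other things on the bench where they are.

Things in the scene. Friction and masses are not known exactly. Their poses are not given: they have to be found in the camera images.
- hub_stand: Fixed aluminium plate, 96x96x8 mm, origin in the middle of its underside, z up. On its middle stand a dark upright spindle, 32 mm across, top 62 mm over the bench, and round it a brass castle nut. A cross hole, 7.5 mm wide and 10 mm high, runs level through the spindle, its middle 48 mm over the bench. The spindle does not turn
- hub_centre (a point): Point on the axis of nut and spindle at the cross hole's height, 48 mm over the bench; axes as the stand's. One mouth of the hole looks along -x, up to 0.3 rad to either side: the exact angle differs each time and is not measured. It can be felt (the pin's end slides round the spindle until it drops in) or seen through the slots
- nut (a joint): Nut angle, rad, growing clockwise seen from above; starts between -0.05 and 0.05, stays where left, takes about 0.05 N m. At 0 a slot lies 0.55 rad counter-clockwise (from above) of the stand's -x; it meets the hole's mouth somewhere from 0.25 to 0.85 (the pin goes in with the nut up to 0.12 off). Below -0.15 is turned back, above 1.0 is past the next slot
- nut_slot (a point): Middle of that slot, 20.5 mm from the axis, at the hole's height; turns with the nut; -x points outward, z up. Nut: 54 mm over the corners up to 36 mm over the bench, then 48 mm round. Six slots 60 degrees apart, 8 mm wide, open above and outside, floor 40 mm over the bench; the prongs between them reach from 17 to 24 mm radius and up to 56 mm
- lock_pin: Loose L-shaped pin, 0.1 kg, upright on the bench. Origin under its round foot (26 mm across, 6 mm high). Red flat grip tab, 24 mm along x, 12 mm along y (pinch across y, best level with the leg), top at 58 mm. At 34 mm height a dark collar, 16 mm across, reaches out to x = 20 mm, then the steel leg, 6 mm round with round end, to x = 65 mm. Never press it on nut, spindle or stand with over 25 N
- pin_mid (a point): Point on the leg's middle line, 24 mm from the collar's face (x = 44, z = 34 mm in the pin's frame); +x along the leg. Home, the collar's face touches the nut's round part and this point lies on the nut's axis (the pin's origin 44 mm from it), the foot 6 mm over the stand's plate. Let go, the pin droops slightly and stays
- pin_tip (a point): End of the leg, x = 65, z = 34 mm in the pin's frame
- tape_roll: Bystander: amber tape roll, 66 mm across, 19 mm high, origin under its middle; leave alone
- label_roll: Bystander: white label roll, 58 mm across, 26 mm high, origin under its middle; leave alone
- ring_gauge: Bystander: steel ring gauge, 40 mm across, 14 mm high, origin under its middle; leave alone
- plug_gauge: Bystander: steel plug gauge, 96 mm long, lying along its y, 19 mm high, origin under its middle; leave alone
Not all that is in view belongs to the job. There is more than one size of the lock_pin; the job needs the largest.

How it is judged:
By the outcome, as a careful person would: the job done as asked, in the order asked, and still so for the second after the job is handed in, with the robot touching nothing.
It also fails if it takes over 67 s, if anything falls off the work surface, if the arm or the gripper's body presses on something with over 40 N, if the wrist force passes 120 N, or if a joint passes its speed limit or range.

ROBOT

A 6-joint arm with a two-finger parallel gripper is mounted at the origin on a cart in front of the work surface, level with it; the furniture and walls round the work are solid. World frame = base frame: x ahead of the robot, y to its left, z up, the work surface at z = 0. Lengths are in mm, angles in rad, forces in N, time in s.
With the tool pointing down it reaches from about 350 to 975 mm from the base axis. Payload 7.1 kg.
Tool frame: the origin (TCP) lies midway between the tips of the shut fingers; the grasp point (between the pads) lies 19 mm behind it (ctrl.grasp_offset is the distance from the TCP to the grasp point, in mm); z points along the fingers, y is the line along which they close (so a half turn about z gives the same grasp; the last joint's range is limited). The gripper opens to 88 mm and grips with 3 to 60 N. Pads are 20 mm wide; open, the fingers measure 115 mm over their backs; the gripper's body (75 mm by 178 mm) begins 61 mm behind the grasp point.
Start: joints at [1.104, 0.423, 1.63, -0, 1.089, -0.019], TCP at [270.582, 563.374, 222.675] pointing down, gripper open.
Joint ranges: [-3, 3], [-0.9, 2.11], [0.09, 2.58], [-1.31, 4.45], [0.11, 2.69], [-2.54, 2.54]. Speed limits (rad/s): [2.39, 2.39, 3.01, 3.14, 3.14, 3.14].

INTERFACE

Orientations are given as a rotation vector (axis times angle).
In Python, from workcell import ctrl gives the robot as it stands. The module is installed in compiled form; this text tells all that it offers.
- The arm moves only by the tool servo_tool, never from a script. Its argument "rows" is a list of rows, each a list of 7 numbers: the turn, a rotation vector about the tool's x, y, z as a fraction of full scale, then the shift along the tool's x, y, z as a fraction of full scale, then the finger opening in mm, from 0 to 87.8. A call has 1 to 10 rows; each row is the pose to reach, as a shift and turn from the pose commanded when the call began, along the tool's axes at that moment; what a row does not reach only later rows make up. Full scale, the value 1, is 20 cm for a shift and 1.5 rad for a turn. A row lasts 1/8 s, in which the tool goes at most 62.5 mm and 10.7 degrees, less where a joint would pass 70% of its speed; a pose out of reach is approached as far as the arm can. A call with a number of a shift or a turn outside -1 to 1 is refused whole. A call with a gripper value outside its range is refused whole. The fingers move at their own pace and stop on an object; the grip force is fixed at half the most. Time passes only in rows, so rows that repeat a pose let the fingers close. It gives the time, the measured TCP pose, the force, the opening and the grip force at its end, in the units of the state.
- ctrl.get_obs(): the state, without advancing time (a new reading comes with each control period).
- ctrl.get_image(name): name is "scene" or "top" or "wrist"; returns (picture, depth): 420x560x3 uint8, red, green, blue; 420x560 float32, mm along the optical axis (not along the pixel's ray), 0 where there is no reading.
- ctrl.camera_info(name): a dict with "intrinsics" (3x3 intrinsics, pixels), "R" (3x3) and "t" (3): a world point X has camera coordinates R X + t. Camera axes: x right, y down, z forward; pixel columns grow to the right and rows downward; lengths in mm; the calibration is good to about 2 mm. A picture is of the moment at which its call begins: read the wrist's pose just before it. camera_info takes no time and is no camera call; for the wrist camera it gives the pose at the moment of the call.
- ctrl.close_job(): hands the job in; it is judged then, once.
The state is a dict: "t": time; "qpos": joint angles; "qvel": joint speeds; "joint_torque": joint torques, N m; "ee_pos": TCP position; "orientation": TCP orientation; "ft_force": force on the tool from outside, world axes, zero at the start; "moment": the same for the moment, N m; "width": finger opening in mm; "grasp_force": force on a finger pad.
Only numpy, scipy, OpenCV 4.12 (cv2) and the standard library are available. Lean on these libraries where they do the work, as an engineer would, in place of code of your own. Each camera call takes 0.05 s, during which the arm holds its last target. There are 200 camera calls.

## Working session

There is one attempt and no reset: what is moved stays moved. The work goes in short steps, Python scripts to look and compute and a tool call to move; the robot and the scene stay as the last step left them, time stands still between calls to the robot, and variables do not carry over. Pictures are saved under pics/ and viewed, at most 10 in all, crops included, and the job is handed in when it is done.

Besides the shell and the picture viewer there is one more tool, called after "Emit:" in YAML: its name, and indented under it one key for each argument. servo_tool: Moves the arm, as the interface text tells. Its arguments: {"type":"object","properties":{"rows":{"type":"array","items":{"type":"array","items":{"type":"number"}}}},"required":["rows"]}

```bash
mkdir -p pics
python3 - <<'E'
from workcell import ctrl
import cv2,numpy as np
o=ctrl.get_obs();print(o)
for n in("scene","top"):
    p,d=ctrl.get_image(n);cv2.imwrite(f"pics/{n}0.png",p[...,::-1]);np.save(f"pics/{n}0.npy",d)
    c=ctrl.camera_info(n);print(n,c['intrinsics'].tolist(),c['R'].round(4).tolist(),c['t'].round(1).tolist())
E
```

```text
{'t': 0.0, 'qpos': array([ 1.10397935e+00,  4.23871148e-01,  1.63069854e+00, -3.12412160e-06,
        1.08857335e+00, -1.89748466e-02]), 'qvel': array([ 3.07452883e-05, -1.25442941e-03, -5.93463021e-05, -2.17405551e-03,
        4.29188116e-04, -8.45151828e-05]), 'joint_torque': array([ 6.19449247e-05, -5.44611526e+01, -2.73668754e+01,  6.43429253e-02,
        2.26765859e-02, -1.36743847e-04]), 'ee_pos': array([270.3500957 , 562.88280524, 221.87941054]), 'orientation': array([-6.97520132e-01, -3.06279914e+00,  2.36461892e-03]), 'ft_force': array([-0.14013472, -0.0964675 , -0.23642644]), 'moment': array([0.03986203, 0.01128857, 0.03093277]), 'grasp_force': 0.0, 'width': 87.69966519626209}
scene [[385.4727306556477, 0.0, 290.00851026244806], [0.0, 385.4727306556477, 208.9619593582209], [0.0, 0.0, 1.0]] [[0.43, -0.9028, 0.0013], [-0.5231, -0.2503, -0.8147], [0.7358, 0.3496, -0.5799]] [-282.4, 348.3, 482.8]
top [[433.2335311048428, 0.0, 276.0255515362238], [0.0, 433.2335311048428, 203.28051937762007], [0.0, 0.0, 1.0]] [[0.0059, -1.0, -0.0015], [-0.9868, -0.0056, -0.1621], [0.162, 0.0025, -0.9868]] [-58.0, 577.2, 891.8]
```

View pics/scene0.png

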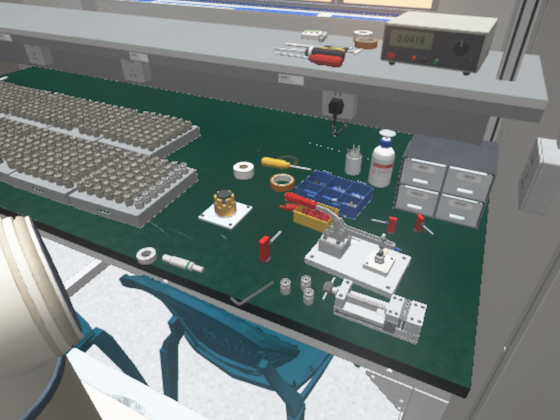

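View pics/top0.png

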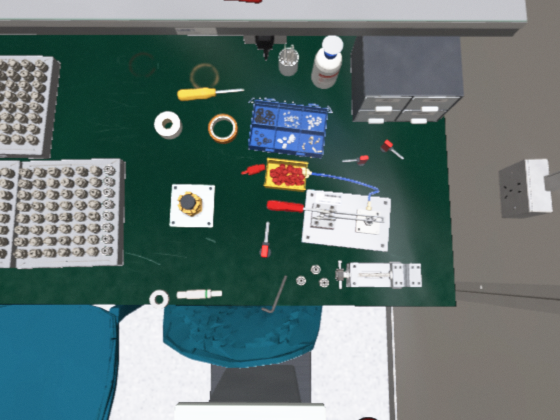

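The scene view shows the hub stand (brass nut) at about (225,205) and the big red pin at (265,248). In the top view the stand plate is at (192,205) and the pin's tab at (265,250), with its leg pointing up to (267,223). The smaller pins are at (363,158) and (388,146).

```bash
cat > h.py <<'E'
from workcell import ctrl
import cv2,numpy as np
from scipy.spatial.transform import Rotation as Ro
def ray(c,u,v,z):
    K,R,t=c['intrinsics'],np.array(c['R']),np.array(c['t'])
    o=-R.T@t; d=R.T@np.linalg.inv(K)@np.array([u,v,1.]); return o+d*(z-o[2])/d[2]
def proj(c,X):
    q=c['intrinsics']@(np.array(c['R'])@np.array(X,float)+c['t']); return q[:2]/q[2]
def rect(m,c,z):
    cs,_=cv2.findContours(m.astype('uint8'),cv2.RETR_EXTERNAL,cv2.CHAIN_APPROX_NONE)
    out=[]
    for k in cs:
        if len(k)<8: continue
        P=np.array([ray(c,*p[0],z)[:2] for p in k],np.float32); out.append((cv2.minAreaRect(P)))
    return sorted(out,key=lambda r:-r[1][0]*r[1][1])
def move(goal,yaw=None,width=None):
    """prints tool-frame fractions for a goal TCP position (world mm) from measured pose"""
    o=ctrl.get_obs();R=Ro.from_rotvec(o['orientation'])
    print('shift',(R.inv().apply(np.array(goal)-o['ee_pos'])/200).round(4))
    if yaw is not None: # tool y axis at world angle yaw, pointing down
        y=np.array([np.cos(yaw),np.sin(yaw),0]);z=np.array([0,0,-1.]);x=np.cross(y,z)
        for s in(1,-1):
            G=Ro.from_matrix(np.c_[s*x,s*y,z]);print('turn',((R.inv()*G).as_rotvec()/1.5).round(4))
E
python3 - <<'E'
from h import *
p=cv2.imread('pics/top0.png');c=ctrl.camera_info('top');h=cv2.cvtColor(p,cv2.COLOR_BGR2HSV)
def win(m,a,b,w): 
    k=np.zeros_like(m);k[b-w:b+w,a-w:a+w]=1;return m&k
m=(h[...,2]>150)&(h[...,1]<60)
print('plate',rect(win(m,192,205,30),c,8)[:1])
r=((h[...,0]<8)|(h[...,0]>172))&(h[...,1]>150)&(h[...,2]>90)
print('tab',rect(win(r,265,248,20),c,58)[:2])
print('tip',ray(c,267,223,34),ray(c,265,250,50))
print('axis',ray(c,189,203,62))
E
python3 -c "
import cv2;p=cv2.imread('pics/top0.png');cv2.imwrite('pics/c1.png',cv2.resize(p[160:270,150:310],None,fx=5,fy=5,interpolation=3))"
```

```text
plate [((578.8251342773438, 135.6343994140625), (97.58607482910156, 97.70394897460938), 88.95752716064453)]
tab [((473.8460388183594, -30.009849548339844), (25.12630271911621, 12.619507789611816), 0.33572477102279663)]
tip [535.92141306 -35.19149014  34.        ] [476.36650005 -31.85246134  50.        ]
axis [574.58102902 130.93680123  62.        ]
```

View pics/c1.png

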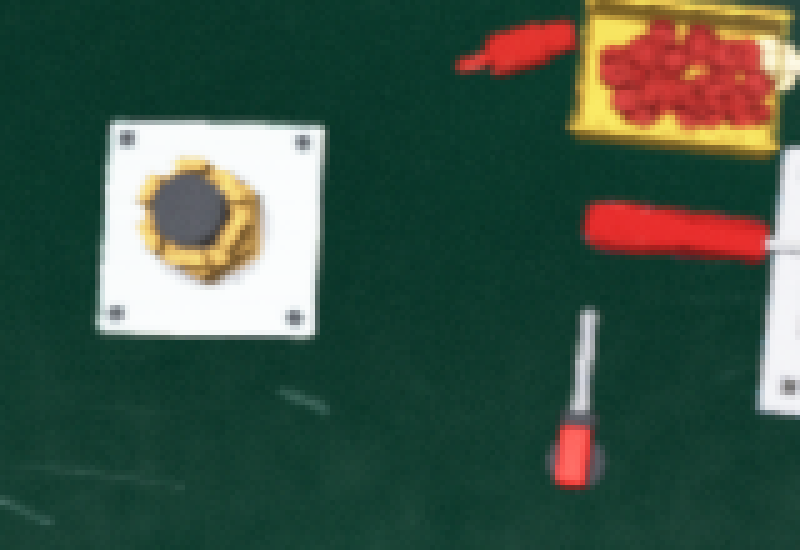

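The crop shows the stand nearly square to the world and the pin's leg pointing +x. The nut slots are too coarse to read here, so I'll go closer with the wrist camera.

Run:
```python
from h import *
o=ctrl.get_obs();c=ctrl.camera_info('wrist');R=Ro.from_rotvec(o['orientation']).as_matrix()
cp=-c['R'].T@c['t'];print('cam in tool',(R.T@(cp-o['ee_pos'])).round(1),'fwd',(R.T@c['R'][2]).round(3),'right',(R.T@c['R'][0]).round(3),c['intrinsics'][0])
move([440,110,200],np.pi/2)
```

```text
cam in tool [  85.    -0.4 -162. ] fwd [-0.304  0.     0.953] right [ 0.001  1.    -0.   ] [315.21975303   0.         277.26165368]
shift [-1.7452 -1.674   0.1122]
turn [-9.000e-04 -2.000e-04 -2.985e-01]
turn [-3.0000e-04  1.2000e-03  1.7959e+00]
```

Emit:
servo_tool:
  rows:
    - [0, 0, 0, -0.2, -0.19, 0, 80]
    - [0, 0, 0, -0.4, -0.38, 0, 80]
    - [0, 0, 0, -0.6, -0.57, 0, 80]
    - [0, 0, 0, -0.8, -0.77, 0, 80]
    - [0, 0, 0, -0.9, -0.86, 0, 80]

```text
t: 0.72
ee_pos: [358.5, 327.8, 222.4]
orientation: [-0.7, -3.062, 0.002]
ft_force: [-0.2, 0.2, -0.5]
width: 79.8
grasp_force: 0.0
```

Emit:
servo_tool:
  rows:
    - [0, 0, -0.1, -0.2, -0.2, 0.1, 80]
    - [0, 0, -0.2, -0.4, -0.4, 0.1, 80]
    - [0, 0, -0.3, -0.6, -0.6, 0.1, 80]
    - [0, 0, -0.3, -0.8, -0.76, 0.11, 80]
    - [0, 0, -0.3, -0.85, -0.81, 0.11, 80]
    - [0, 0, -0.3, -0.85, -0.81, 0.11, 80]

```text
t: 1.48
ee_pos: [441.3, 110.4, 200.5]
orientation: [0.0, -3.141, -0.0]
ft_force: [0.8, -0.1, -0.3]
width: 80.2
grasp_force: 0.0
```

```bash
cat > snap.py <<'E'
import sys
from h import *
import pickle
n=sys.argv[1];o=ctrl.get_obs();c=ctrl.camera_info('wrist');p,d=ctrl.get_image('wrist')
cv2.imwrite(f'pics/{n}.png',p[...,::-1]);pickle.dump((o,c,d),open(f'pics/{n}.pkl','wb'))
print(round(o['t'],2),o['ee_pos'].round(1),o['orientation'].round(3),o['ft_force'].round(1),o['width'])
E
python3 snap.py w1
```

```text
1.48 [441.3 110.4 200.5] [ 0.    -3.141 -0.   ] [ 0.8 -0.1 -0.3] 80.18553034681835
```

View pics/w1.png

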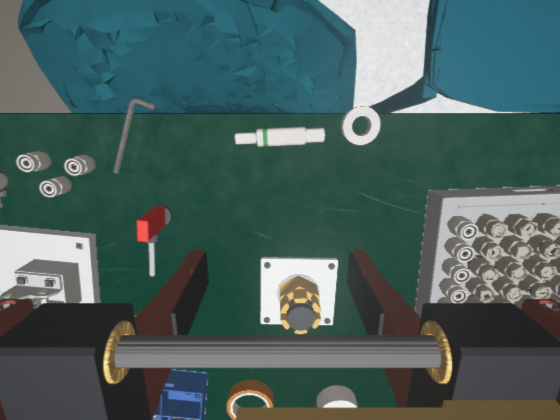

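The wrist view shows the stand plate at (298,290), the nut at (300,310), and the pin with its tab at (152,223) and tip at (152,275). I'll tilt the tool so the camera sees the nut's −x side from lower down.

Emit:
servo_tool:
  rows:
    - [0, -0.1, 0, -0.25, 0.05, 0.1, 80]
    - [0, -0.2, 0, -0.5, 0.12, 0.2, 80]
    - [0, -0.3, 0, -0.7, 0.12, 0.35, 80]
    - [0, -0.333, 0, -0.795, 0.12, 0.45, 80]
    - [0, -0.333, 0, -0.795, 0.12, 0.45, 80]
    - [0, -0.333, 0, -0.795, 0.12, 0.45, 80]

```text
t: 2.28
ee_pos: [600.1, 136.1, 111.3]
orientation: [-0.004, 2.643, 0.001]
ft_force: [0.4, -0.3, -0.2]
width: 80.0
grasp_force: 0.0
```

```bash
python3 snap.py w2
python3 - <<'E'
from h import *;import pickle
o,c,d=pickle.load(open('pics/w2.pkl','rb'));u,v=proj(c,[579,135,48]).astype(int);print(u,v)
p=cv2.imread('pics/w2.png');cv2.imwrite('pics/w2c.png',cv2.resize(p[max(v-75,0):v+75,u-100:u+100],None,fx=4,fy=4,interpolation=2))
E
```

```text
2.27 [600.1 136.1 111.3] [-4.000e-03  2.643e+00  1.000e-03] [ 0.4 -0.3 -0.2] 80.02684394130056
275 170
```

View pics/w2c.png

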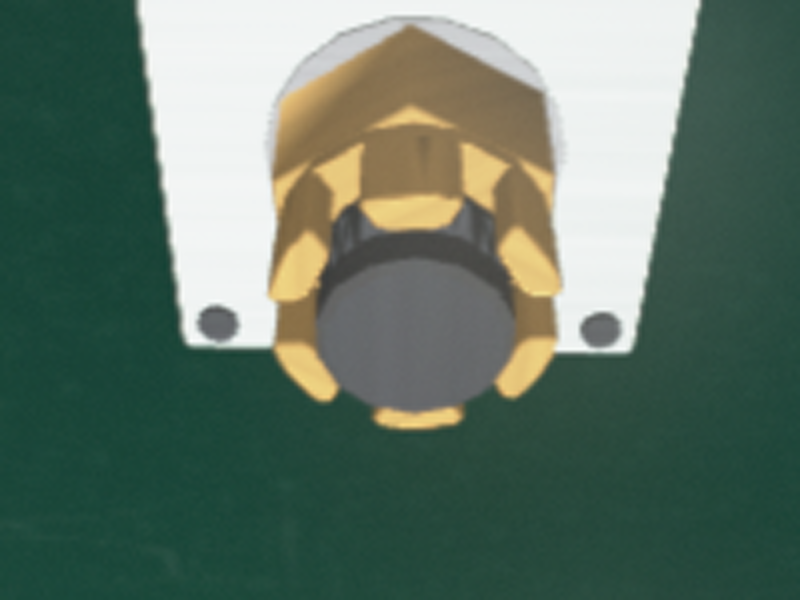

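The crop shows the spindle's top disk at about (415,335) and a prong centred on −x at (412,165). The slots show at left (330,215) and right (490,215), with dark marks on the spindle inside them. I'll fit the axis and unwrap the spindle wall.

```bash
cat > unwrap.py <<'E'
import sys,pickle
from h import *
n=sys.argv[1];o,c,d=pickle.load(open(f'pics/{n}.pkl','rb'));p=cv2.imread(f'pics/{n}.png');h=cv2.cvtColor(p,cv2.COLOR_BGR2HSV)
A=np.array([579,135.]) if len(sys.argv)<4 else np.array([float(sys.argv[2]),float(sys.argv[3])])
u,v=proj(c,[*A,62]).astype(int)
m=((h[...,1]<70)&(h[...,2]>75)&(h[...,2]<135)).astype('uint8')
nl,lab,st,ce=cv2.connectedComponentsWithStats(cv2.morphologyEx(m,cv2.MORPH_OPEN,np.ones((3,3))))
k=lab[v,u];cs,_=cv2.findContours((lab==k).astype('uint8'),0,1)
P=np.array([ray(c,*q[0],62)[:2] for q in cs[0]],np.float32);ctr,r=cv2.minEnclosingCircle(P);e=cv2.fitEllipse(P);print('axis',ctr,r,'ell',e)
if len(sys.argv)<4:A=np.array(e[0])
w=((h[...,1]<40)&(h[...,2]>170)).astype('uint8');nl,lab,st,_=cv2.connectedComponentsWithStats(w)
k=np.argmax(st[1:,4])+1;cs,_=cv2.findContours((lab==k).astype('uint8'),0,1);H=cv2.convexHull(cs[0])
Q=np.array([ray(c,*q[0],8)[:2] for q in H],np.float32);print('plate',cv2.minAreaRect(Q))
ph=np.linspace(.8,-.8,400);z=np.linspace(66,38,280)
def um(r):
    G=np.array([[proj(c,[A[0]-r*np.cos(a),A[1]-r*np.sin(a),zz]) for a in ph] for zz in z],np.float32)
    return cv2.remap(p,G[...,0],G[...,1],cv2.INTER_CUBIC)
a=um(16);g=np.clip(a.astype(float)*1.8,0,255).astype('uint8')
for f in(-.4,-.2,0,.2,.4): cv2.line(g,(int((.8-f)*250),0),(int((.8-f)*250),8),(0,0,255),2)
b=um(24);cv2.imwrite(f'pics/{n}_u.png',np.vstack([g,b]))
E
python3 unwrap.py w2
```

```text
axis (575.0885620117188, 136.96957397460938) 16.109834671020508 ell ((574.8734741210938, 136.94007873535156), (30.64021110534668, 31.11231803894043), 54.0279655456543)
plate ((575.6774291992188, 136.81178283691406), (95.32857513427734, 95.57711791992188), 88.94511413574219)
```

View pics/w2_u.png

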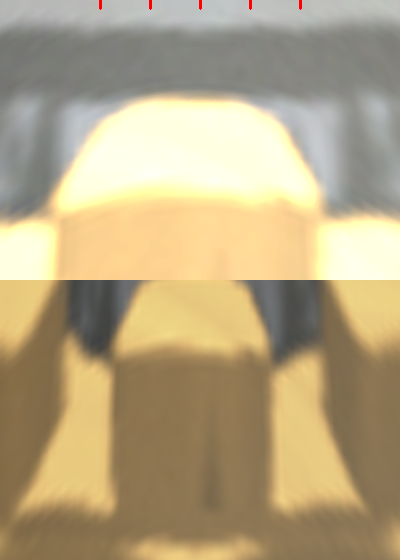

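There is no hole visible outside the prong that hides φ ≈ −0.4 to 0.5, so the mouth is near −x (φ about −0.17 to 0.27). The axis is at (575,137), the stand's yaw is −0.018 and the nut is at about −0.03. I'll pinch opposite prongs from above, with tool y at 122°.

```bash
python3 -c "
from h import *
move([575.3,136.8,100],2.13)"
```

```text
shift [ 0.1387  0.0045 -0.0084]
turn [-0.0924  0.3248 -0.3633]
turn [0.4284 0.1219 1.6769]
```

Emit:
servo_tool:
  rows:
    - [-0.02, 0.08, -0.09, 0.035, 0.001, -0.02, 80]
    - [-0.046, 0.162, -0.18, 0.07, 0.002, -0.02, 80]
    - [-0.07, 0.24, -0.27, 0.1, 0.004, -0.01, 80]
    - [-0.0924, 0.3248, -0.3633, 0.1387, 0.0045, -0.0084, 80]
    - [-0.0924, 0.3248, -0.3633, 0.1387, 0.0045, -0.0084, 80]
    - [-0.0924, 0.3248, -0.3633, 0.1387, 0.0045, -0.0084, 80]

```text
t: 3.08
ee_pos: [577.1, 137.4, 101.2]
orientation: [-0.87, 3.017, 0.005]
ft_force: [-0.6, -0.1, -0.6]
width: 80.1
grasp_force: 0.0
```

```bash
python3 snap.py w3; python3 unwrap.py w3; python3 -c "
from h import *
print(ctrl.get_obs()['qpos'])
move([575.3,136.8,39],2.13)"
```

```text
3.08 [577.1 137.4 101.2] [-0.87   3.017  0.005] [-0.6 -0.1 -0.6] 80.05681249186452
axis (573.3890991210938, 134.8175048828125) 18.155460357666016 ell ((574.0519409179688, 135.3701629638672), (29.801780700683594, 35.32102966308594), 117.60845947265625)
plate ((576.1721801757812, 136.541015625), (95.5083999633789, 95.4426498413086), 88.96707153320312)
[ 0.21212575  0.53807925  1.77659326  0.00366626  0.82619764 -1.92346359]
shift [0.0098 0.002  0.3096]
turn [0.0015 0.0011 0.0021]
turn [-1.7000e-03  2.4000e-03 -2.0923e+00]
```

Emit:
servo_tool:
  rows:
    - [0, 0, 0, 0.008, 0.002, 0.12, 80]
    - [0, 0, 0, 0.008, 0.002, 0.24, 70]
    - [0, 0, 0, 0.008, 0.002, 0.31, 60]
    - [0, 0, 0, 0.008, 0.002, 0.31, 54]
    - [0, 0, 0, 0.008, 0.002, 0.31, 52]
    - [0, 0, 0, 0.008, 0.002, 0.31, 50]

```text
t: 3.88
ee_pos: [574.3, 135.6, 37.8]
orientation: [-0.866, 3.019, -0.0]
ft_force: [-0.9, 1.0, 0.2]
width: 50.1
grasp_force: 0.0
```

Emit:
servo_tool:
  rows:
    - [0, 0, 0, 0, 0, 0, 49]
    - [0, 0, 0, 0, 0, 0, 48]
    - [0, 0, 0, 0, 0, 0, 47]
    - [0, 0, 0, 0, 0, 0, 46]

```text
t: 4.38
ee_pos: [574.7, 135.0, 37.6]
orientation: [-0.866, 3.019, -0.002]
ft_force: [1.8, -4.1, 4.9]
width: 47.1
grasp_force: 30.0
```

Emit:
servo_tool:
  rows:
    - [0, 0, 0.033, 0, 0, 0, 46]
    - [0, 0, 0.066, 0, 0, 0, 46]
    - [0, 0, 0.1, 0, 0, 0, 46]
    - [0, 0, 0.133, 0, 0, 0, 46]
    - [0, 0, 0.166, 0, 0, 0, 46]
    - [0, 0, 0.2, 0, 0, 0, 46]
    - [0, 0, 0.2, 0, 0, 0, 46]

```text
t: 5.25
ee_pos: [574.3, 135.9, 37.5]
orientation: [-0.404, 3.115, 0.0]
ft_force: [0.4, 1.0, 5.2]
width: 47.2
grasp_force: 30.0
```

```bash
python3 snap.py w4
python3 - <<'E'
from h import *;import pickle
o,c,d=pickle.load(open('pics/w4.pkl','rb'));u,v=proj(c,[575.5,136.8,52]).astype(int);print(u,v,o['moment'])
p=cv2.imread('pics/w4.png');q=p[v-60:v+60,u-80:u+80].astype(float)
cv2.imwrite('pics/w4c.png',cv2.resize(np.clip(q*1.4,0,255).astype('uint8'),None,fx=5,fy=5,interpolation=2))
E
```

```text
5.25 [574.3 135.9  37.5] [-0.404  3.115  0.   ] [0.4 1.  5.2] 47.19619868139905
277 284 [ 0.00253915 -0.09116412 -0.01081381]
```

View pics/w4c.png

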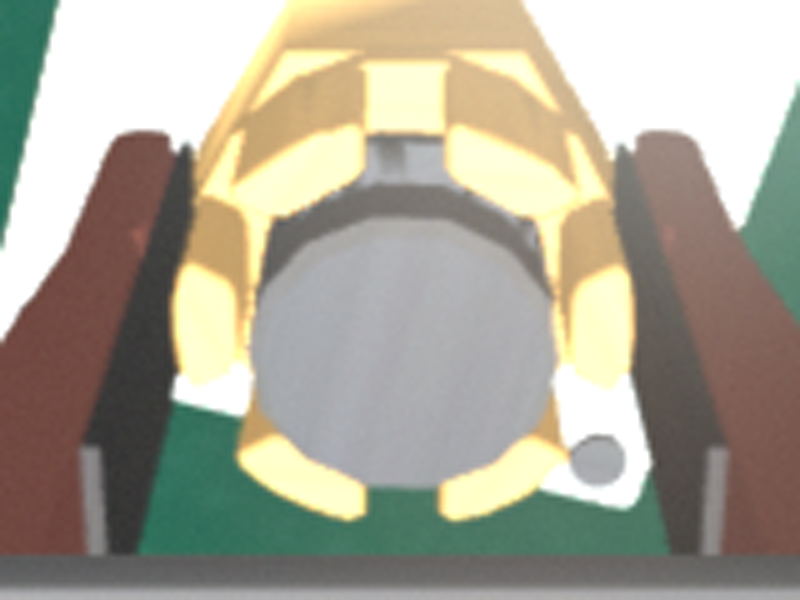

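The centre slot, at crop (405,150), shows the grey spindle wall with a dark strip at x 375–410. I'll check whether it's the hole using depth.

```bash
cat > dep.py <<'E'
import sys,pickle
from h import *
n=sys.argv[1];A=np.array([float(sys.argv[2]),float(sys.argv[3])]);o,c,d=pickle.load(open(f'pics/{n}.pkl','rb'))
p=cv2.imread(f'pics/{n}.png').mean(2).astype(int)
v,u=np.mgrid[0:420,0:560];K=np.linalg.inv(c['intrinsics'])
X=(np.stack([u,v,np.ones_like(u)],-1)@K.T)*d[...,None];X=(X-c['t'])@c['R']
r=np.hypot(X[...,0]-A[0],X[...,1]-A[1]);f=np.arctan2(-(X[...,1]-A[1]),-(X[...,0]-A[0]))
u0,u1,v0,v1=map(int,sys.argv[4:8])
for a,nm,s in((r,'r',1),(X[...,2],'z',1),(f*100,'phi*100',1),(p,'grey',1)):
    print(nm,'cols',u0,'..');
    for vv in range(v0,v1): print(vv,' '.join('%4d'%round(a[vv,k]) if nm!='r' else '%4.1f'%a[vv,k] for k in range(u0,u1)))
E
python3 dep.py w4 575.5 136.8 268 288 249 264
```

```text
r cols 268 ..
249 22.3 21.9 19.8 15.4 15.4 14.8 15.2 14.4 14.7 15.1 15.1 14.8 15.2 15.4 14.8 15.0 14.9 15.3 21.7 22.6
250 22.5 21.2 19.5 15.3 14.5 14.9 14.6 14.6 14.6 14.5 13.8 14.6 14.0 14.9 14.3 14.6 14.5 14.7 21.4 21.7
251 21.4 21.2 18.7 14.4 14.7 14.8 14.7 14.4 14.3 14.4 14.9 14.6 14.6 14.4 14.4 14.7 15.0 14.9 21.2 21.6
252 20.7 20.8 18.1 14.8 14.4 15.2 14.8 14.7 14.8 14.7 14.3 14.7 14.2 14.5 14.4 14.7 14.5 15.2 20.5 21.2
253 20.2 20.1 15.0 14.9 14.7 15.0 15.1 15.1 15.2 14.4 13.7 13.6 13.7 14.2 14.5 14.2 14.1 14.2 20.0 20.4
254 19.7 19.5 14.9 14.7 14.4 15.0 14.9 14.7 15.0 14.0 13.3 14.1 13.7 13.5 13.1 13.7 13.6 13.6 18.8 19.7
255 19.5 19.0 14.7 15.2 15.2 14.9 14.9 14.8 15.2 14.0 12.6 12.8 12.9 13.1 13.5 12.6 12.9 12.9 18.9 19.5
256 18.6 18.5 15.4 14.6 15.3 14.3 15.2 14.8 15.2 14.6 12.4 12.0 12.5 13.0 12.3 12.7 12.3 12.6 18.7 18.8
257 18.7 17.8 14.9 14.7 14.7 15.0 15.1 15.0 14.8 14.1 11.3 11.2 11.9 11.6 11.7 12.1 12.4 12.7 17.7 18.2
258 17.8 14.8 15.1 15.0 15.3 14.8 14.9 15.1 14.7 14.1 10.8 10.9 11.0 11.3 10.9 11.4 11.5 11.5 11.2 17.0
259 15.0 15.3 15.5 14.9 15.2 14.8 14.9 14.8 14
[... 4504 characters left out ...]
9  118  114  115  115  115  125  131  132  131  133  134  135  137  156  196
258  179  133  133  132  129  121  119  122  122  120  127  131  133  133  134  134  133  134  143  178
259  130  121  130  129  127  126  125  127  127  124  127  132  132  134  133  132  132  131  134  150
260  107  118  125  119  108  109  116  117  116  114  115  117  122  126  126  126  127  127  128  131
261   97  101  100   90   87   87   89   89   90   90   89   90   91   92   92   93   93   96  107  120
262   85   84   84   83   85   84   85   85   83   85   86   84   85   86   87   86   87   88   90   95
263   81   80   81   83   83   84   83   83   84   85   84   85   86   85   86   85   88   86   87   89
```

Depth settles it. The hole floor (z≈43) is visible with its left edge at φ≈0.27, so the hole's centre is at φ≈0.035. The slot is at φ≈0.262, so I'll turn it another 0.227 rad clockwise.

Emit:
servo_tool:
  rows:
    - [0, 0, 0.03, 0, 0, 0, 46]
    - [0, 0, 0.06, 0, 0, 0, 46]
    - [0, 0, 0.09, 0, 0, 0, 46]
    - [0, 0, 0.12, 0, 0, 0, 46]
    - [0, 0, 0.151, 0, 0, 0, 46]
    - [0, 0, 0.151, 0, 0, 0, 46]
    - [0, 0, 0.151, 0, 0, 0, 46]

```text
t: 6.18
ee_pos: [574.2, 136.6, 37.6]
orientation: [-0.05, 3.14, 0.001]
ft_force: [-0.5, 4.2, 5.6]
width: 47.5
grasp_force: 30.0
```

```bash
python3 snap.py w5; python3 dep.py w5 576.3 137.1 266 290 251 261 | head -36
```

```text
6.17 [574.2 136.6  37.6] [-5.00e-02  3.14e+00  1.00e-03] [-0.5  4.2  5.6] 47.46503236113726
r cols 266 ..
251 22.6 22.4 22.3 21.7 20.9 15.3 15.5 15.7 15.2 15.5 15.3 15.3 15.4 15.2 15.8 15.0 15.3 14.8 15.2 15.3 21.5 21.8 22.1 22.3
252 22.1 21.8 21.8 22.0 20.6 15.2 15.4 15.6 15.5 15.4 15.4 15.7 15.8 15.8 14.9 15.4 14.9 15.1 15.3 15.3 21.0 21.6 21.8 21.9
253 21.5 21.8 21.2 21.1 19.7 15.2 15.5 15.1 15.1 14.5 14.9 14.8 14.7 14.3 14.9 14.8 14.9 15.4 15.0 15.2 20.5 20.7 21.5 21.7
254 21.1 20.9 20.8 20.2 20.0 14.8 14.9 14.6 14.2 14.0 14.4 14.3 14.0 14.0 13.9 14.2 14.6 14.5 14.0 14.4 20.1 20.5 21.0 21.4
255 20.3 20.3 20.0 20.5 19.0 14.8 13.9 13.4 13.3 13.5 13.4 13.4 13.4 13.8 13.9 13.6 14.0 13.3 13.9 13.8 19.5 20.0 20.3 20.6
256 19.8 20.0 19.9 19.4 15.6 14.7 13.0 13.6 12.9 13.2 13.2 13.1 13.1 13.1 12.7 12.7 13.1 13.1 13.3 13.1 19.0 19.2 19.5 19.6
257 19.5 19.3 18.9 18.6 15.9 14.6 12.6 12.8 12.4 12.3 12.2 12.1 12.4 12.1 12.3 12.0 13.1 12.6 12.3 13.0 18.6 18.4 18.7 19.7
258 19.0 19.0 18.6 15.8 15.8 14.9 11.8 12.1 11.8 11.7 11.9 11.7 11.4 12.3 11.6 11.6 12.3 12.4 11.8 12.2 14.4 18.5 18.3 18.6
25
[... 2324 characters left out ...]
  7    3   -2   -6  -11  -14  -19  -24  -27  -19  -22  -24  -25
258   35   33   31   33   30   28   31   26   22   17   12    8    3   -1   -6  -11  -15  -19  -25  -29  -27  -21  -25  -27
259   37   33   37   33   31   28   32   27   23   17   13    8    3   -2   -6  -12  -17  -22  -25  -32  -26  -28    4  -27
260   37   41   36   33   30   29   33   29   23   18   13    7    3    0   -3  -12  -18  -22  -26  -33  -27  -30  -31  -30
grey cols 266 ..
251  210  209  203  168  122  113  106   99   97   95   93   95   99  102   98  100  101  111  118  133  148  192  209  210
252  209  209  204  166  113   94   94   95  103  109  113  122  129  128  122  118  106  103   99  112  149  194  211  210
```

Hole columns 272–285 and slot columns 271–285 now coincide, so the nut is aligned. I'll release it, rise and hover over the pin.

Emit:
servo_tool:
  rows:
    - [0, 0, 0, 0, 0, 0, 50]
    - [0, 0, 0, 0, 0, 0, 60]
    - [0, 0, 0, 0, 0, 0, 75]
    - [0, 0, 0, 0, 0, -0.2, 80]
    - [0, 0, 0, 0, 0, -0.42, 80]
    - [0, 0, 0, 0.2, -0.2, -0.42, 80]
    - [0, 0, 0, 0.35, -0.45, -0.42, 70]
    - [0, 0, 0, 0.5, -0.7, -0.42, 60]
    - [0, 0, 0, 0.52, -0.84, -0.42, 60]
    - [0, 0, 0, 0.52, -0.84, -0.42, 60]

```text
t: 7.48
ee_pos: [474.8, -37.3, 121.1]
orientation: [0.045, -3.141, 0.001]
ft_force: [0.1, -0.8, -0.5]
width: 60.2
grasp_force: 0.0
```

```bash
python3 snap.py w6
cat > pin.py <<'E'
import sys,pickle
from h import *
n=sys.argv[1];o,c,d=pickle.load(open(f'pics/{n}.pkl','rb'));p=cv2.imread(f'pics/{n}.png');h=cv2.cvtColor(p,cv2.COLOR_BGR2HSV)
v,u=np.mgrid[0:420,0:560];K=np.linalg.inv(c['intrinsics'])
X=(np.stack([u,v,np.ones_like(u)],-1)@K.T)*d[...,None];X=(X-c['t'])@c['R']
near=np.hypot(X[...,0]-490,X[...,1]+33)<75
t=((h[...,0]<8)|(h[...,0]>172))&(h[...,1]>140)&near&(X[...,2]>54)
P=X[t];print(len(P),P[:,2].mean());print('tabtop',cv2.minAreaRect(P[:,:2].astype(np.float32)))
l=near&(X[...,2]>33)&(X[...,2]<40)&(h[...,1]<90)&(X[...,0]>497)
P=X[l];print(len(P),'leg z max',np.percentile(P[:,2],90),'tip x',P[:,0].max())
top=P[P[:,2]>34.5];f=np.polyfit(top[:,0],top[:,1],1);print('leg yaw',np.arctan(f[0]),'y at 475',np.polyval(f,475),'y at 515',np.polyval(f,515))
E
python3 pin.py w6
```

```text
7.47 [474.8 -37.3 121.1] [ 4.500e-02 -3.141e+00  1.000e-03] [ 0.1 -0.8 -0.5] 60.21876337442236
1608 102.5149721831124
tabtop ((510.3127746582031, -49.94131851196289), (43.270626068115234, 104.98804473876953), 82.40790557861328)
277 leg z max 37.3395518591248 tip x 536.2960282424111
leg yaw -0.09345769261862549 y at 475 -29.489992710822307 y at 515 -33.23922245978723
```

```bash
sed -i 's/&(X\[...,2\]>54)/\&(X[...,2]>54)\&(X[...,2]<64)/' pin.py; python3 pin.py w6; python3 -c "
from h import *
move([474,-29.4,95],np.pi/2-0.0935)"
```

```text
458 57.59413268965524
tabtop ((472.16339111328125, -29.2835636138916), (11.79712963104248, 23.689289093017578), 84.66272735595703)
277 leg z max 37.3395518591248 tip x 536.2960282424111
leg yaw -0.09345769261862549 y at 475 -29.489992710822307 y at 515 -33.23922245978723
shift [0.005  0.0348 0.1305]
turn [-0.0003 -0.0003  0.0823]
turn [ 4.0000e-04 -4.0000e-04 -2.0121e+00]
```

Emit:
servo_tool:
  rows:
    - [0, 0, 0.0823, 0.014, 0.036, 0.1, 40]
    - [0, 0, 0.0823, 0.014, 0.036, 0.22, 40]
    - [0, 0, 0.0823, 0.014, 0.036, 0.36, 40]
    - [0, 0, 0.0823, 0.014, 0.036, 0.46, 40]
    - [0, 0, 0.0823, 0.014, 0.036, 0.527, 40]
    - [0, 0, 0.0823, 0.014, 0.036, 0.527, 36]

```text
t: 8.28
ee_pos: [471.7, -28.1, 14.9]
orientation: [-0.142, -3.136, 0.001]
ft_force: [-0.3, 1.1, 0.5]
width: 36.1
grasp_force: 0.0
```

Emit:
servo_tool:
  rows:
    - [0, 0, 0, 0, 0, 0, 25]
    - [0, 0, 0, 0, 0, 0, 17]
    - [0, 0, 0, 0, 0, 0, 14]
    - [0, 0, 0, 0, 0, 0, 12]
    - [0, 0, 0, 0, 0, 0, 8]
    - [0, 0, 0, 0, 0, 0, 8]

```text
t: 9.02
ee_pos: [472.4, -28.9, 16.0]
orientation: [0.143, 3.138, -0.001]
ft_force: [-0.2, -1.0, 5.6]
width: 11.5
grasp_force: 30.0
```

```bash
python3 -c "
from h import *
o=ctrl.get_obs();print(o['ee_pos'],o['ft_force'],o['width'])
a=0.02;move([576.7-90*np.cos(a)-0,136.9-90*np.sin(a),60],np.pi/2+a)"
```

```text
[472.35597117 -28.92084348  15.95968815] [-0.1924835  -1.03114035  5.55555044] 11.536200312250228
shift [ 0.0032  0.8231 -0.2208]
turn [-0.0005  0.     -0.0741]
turn [0.0000e+00 7.0000e-04 2.0203e+00]
```

Emit:
servo_tool:
  rows:
    - [0, 0, 0, 0, 0, -0.04, 8]
    - [0, 0, 0, 0, 0, -0.12, 8]
    - [0, 0, 0, 0.01, 0, -0.22, 8]
    - [0, 0, -0.02, 0.04, 0.2, -0.22, 8]
    - [0, 0, -0.05, 0.08, 0.42, -0.22, 8]
    - [0, 0, -0.074, 0.08, 0.64, -0.22, 8]
    - [0, 0, -0.074, 0.078, 0.823, -0.22, 8]
    - [0, 0, -0.074, 0.078, 0.823, -0.22, 8]
    - [0, 0, -0.074, 0.078, 0.823, -0.22, 8]

```text
t: 10.15
ee_pos: [471.3, 136.4, 60.0]
orientation: [0.032, -3.141, 0.001]
ft_force: [0.3, -1.1, -0.6]
width: 11.7
grasp_force: 30.0
```

```bash
python3 snap.py w7
cat > leg.py <<'E'
import sys,pickle
from h import *
n=sys.argv[1];zl=float(sys.argv[2]);o,c,d=pickle.load(open(f'pics/{n}.pkl','rb'));p=cv2.imread(f'pics/{n}.png');h=cv2.cvtColor(p,cv2.COLOR_BGR2HSV)
v,u=np.mgrid[0:420,0:560];K=np.linalg.inv(c['intrinsics'])
X=(np.stack([u,v,np.ones_like(u)],-1)@K.T)*d[...,None];X=(X-c['t'])@c['R']
T=o['ee_pos'];l=(X[...,0]>T[0]+24)&(X[...,0]<T[0]+68)&(abs(X[...,1]-T[1])<12)&(abs(X[...,2]-zl)<6)&(X[...,0]<556)
P=X[l];g=P[P[:,2]>np.median(P[:,2])-1.5]
b=np.round(g[:,0]/4)*4
for k in np.unique(b)[::2]:
    s=g[b==k];print(k,len(s),'y %.2f z %.2f'%(s[:,1].mean(),np.percentile(s[:,2],80)))
print('tip',P[:,0].max());f=np.polyfit(g[:,0],g[:,1],1);print('yaw',f[0],'y at axis',np.polyval(f,576.5),'zslope',np.polyfit(g[:,0],g[:,2],1)[0])
E
python3 leg.py w7 84; python3 unwrap.py w7 576.5 136.9 |head -2
python3 - <<'E'
from h import *;import pickle
o,c,d=pickle.load(open('pics/w7.pkl','rb'));print(proj(c,[576.5,136.9,62]),proj(c,[536,136,84]))
E
```

```text
10.15 [471.3 136.4  60. ] [ 3.200e-02 -3.141e+00  1.000e-03] [ 0.3 -1.1 -0.6] 11.737964380399855
520.0 7 y 137.85 z 81.10
528.0 53 y 137.78 z 81.07
536.0 9 y 137.65 z 80.35
tip 535.2392035744411
yaw 0.008934407565285473 y at axis 138.17082986378648 zslope -0.029791464179385264
axis (518.8681640625, 285.3205871582031) 25.163742065429688 ell ((518.847412109375, 286.2787170410156), (0.012559503316879272, 49.21186447143555), 1.246808648109436)
plate ((353.368408203125, 210.84756469726562), (52.55693817138672, 74.21529388427734), 78.25137329101562)
[274.59620459 412.39797859] [274.00059885 392.90477037]
```

View pics/w7.png

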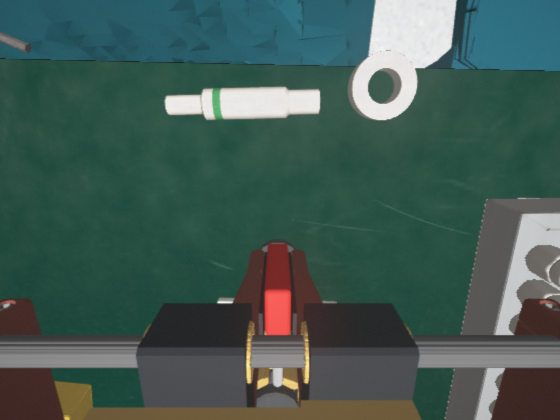

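The picture shows the pin held at (277,300), with its leg pointing at the nut at (277,395). The leg's height and yaw match what I expected, with y about 1.2 mm too far to the left. I'll correct that, lower and come nearer.

Emit:
servo_tool:
  rows:
    - [0, 0, 0, 0, -0.006, 0.05, 8]
    - [0, 0, 0, 0, -0.006, 0.1, 8]
    - [0, 0, 0, 0, -0.006, 0.15, 8]
    - [0, 0, 0, -0.03, -0.006, 0.15, 8]
    - [0, 0, 0, -0.05, -0.006, 0.15, 8]
    - [0, 0, 0, -0.05, -0.006, 0.15, 8]

```text
t: 10.95
ee_pos: [482.4, 135.7, 29.8]
orientation: [-0.031, 3.141, -0.001]
ft_force: [0.4, -0.0, -1.7]
width: 11.9
grasp_force: 30.0
```

```bash
python3 snap.py w8; python3 leg.py w8 51
python3 - <<'E'
from h import *;import pickle
o,c,d=pickle.load(open('pics/w8.pkl','rb'));u,v=proj(c,[555,137,52]).astype(int);print(u,v)
p=cv2.imread('pics/w8.png');q=p[v-40:min(v+45,420),u-60:u+60];cv2.imwrite('pics/w8c.png',cv2.resize(q,None,fx=6,fy=6,interpolation=2))
E
```

```text
10.95 [482.4 135.7  29.8] [-3.100e-02  3.141e+00 -1.000e-03] [ 0.4 -0.  -1.7] 11.940915239877754
532.0 14 y 137.13 z 50.94
540.0 54 y 137.22 z 50.68
548.0 1 y 138.14 z 49.88
tip 546.2810685288672
yaw 0.022698352644992592 y at axis 137.95577052703325 zslope -0.0025609458451026803
276 400
```

View pics/w8c.png

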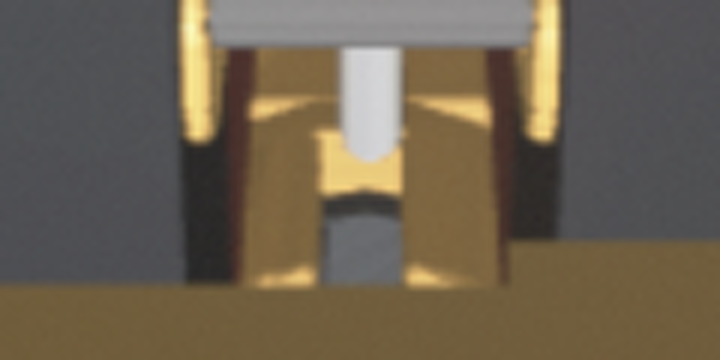

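The crop shows the leg tip at x≈371 against a slot and hole centre at x≈362, so the leg is about 0.9 mm too far toward +y. I'll shift it and start the insertion slowly.

Emit:
servo_tool:
  rows:
    - [0, 0, 0, 0, -0.0045, 0, 8]
    - [0, 0, 0, -0.02, -0.0045, 0, 8]
    - [0, 0, 0, -0.04, -0.0045, 0, 8]
    - [0, 0, 0, -0.055, -0.0045, 0, 8]
    - [0, 0, 0, -0.07, -0.0045, 0, 8]
    - [0, 0, 0, -0.085, -0.0045, 0, 8]
    - [0, 0, 0, -0.1, -0.0045, 0, 8]
    - [0, 0, 0, -0.1, -0.0045, 0, 8]

```text
t: 12.0
ee_pos: [501.8, 135.1, 29.5]
orientation: [0.031, -3.141, 0.001]
ft_force: [-0.7, -0.2, -0.9]
width: 11.8
grasp_force: 30.0
```

Emit:
servo_tool:
  rows:
    - [0, 0, 0, -0.015, 0, 0, 8]
    - [0, 0, 0, -0.03, 0, 0, 8]
    - [0, 0, 0, -0.045, 0, 0, 8]
    - [0, 0, 0, -0.06, 0, 0, 8]
    - [0, 0, 0, -0.075, 0, 0, 8]
    - [0, 0, 0, -0.09, 0, 0, 8]
    - [0, 0, 0, -0.105, 0, 0, 8]
    - [0, 0, 0, -0.12, 0, 0, 8]
    - [0, 0, 0, -0.12, 0, 0, 8]

```text
t: 13.12
ee_pos: [525.8, 135.6, 29.5]
orientation: [0.031, -3.141, 0.001]
ft_force: [0.5, -0.1, -1.0]
width: 12.0
grasp_force: 30.0
```

Emit:
servo_tool:
  rows:
    - [0, 0, 0, -0.008, 0, 0, 8]
    - [0, 0, 0, -0.015, 0, 0, 8]
    - [0, 0, 0, -0.021, 0, 0, 8]
    - [0, 0, 0, -0.025, 0, 0, 8]
    - [0, 0, 0, -0.025, 0, 0, 8]

```text
t: 13.75
ee_pos: [530.6, 135.6, 29.5]
orientation: [0.031, -3.141, 0.001]
ft_force: [0.5, -0.1, -0.7]
width: 12.0
grasp_force: 30.0
```

Emit:
servo_tool:
  rows:
    - [0, 0, 0, -0.003, 0, 0, 8]
    - [0, 0, 0, -0.006, 0, 0, 8]
    - [0, 0, 0, -0.006, 0, 0, 8]

```text
t: 14.12
ee_pos: [531.8, 135.7, 29.5]
orientation: [0.031, -3.141, 0.001]
ft_force: [0.2, -0.3, -1.4]
width: 12.1
grasp_force: 30.0
```

Emit:
servo_tool:
  rows:
    - [0, 0, 0, -0.003, 0, 0, 8]
    - [0, 0, 0, -0.005, 0, 0, 8]
    - [0, 0, 0, -0.005, 0, 0, 8]

```text
t: 14.5
ee_pos: [532.6, 135.7, 29.4]
orientation: [0.031, -3.14, 0.001]
ft_force: [-0.1, -0.1, -1.8]
width: 12.1
grasp_force: 30.0
```

Emit:
servo_tool:
  rows:
    - [0, 0, 0, -0.003, 0, 0, 8]
    - [0, 0, 0, -0.005, 0, 0, 8]
    - [0, 0, 0, -0.005, 0, 0, 8]

```text
t: 14.88
ee_pos: [533.0, 135.6, 29.3]
orientation: [0.031, -3.139, 0.001]
ft_force: [-4.3, -0.8, -0.2]
width: 11.7
grasp_force: 30.0
```

Emit:
servo_tool:
  rows:
    - [0, 0, 0, -0.003, 0, 0, 8]
    - [0, 0, 0, -0.003, 0, 0, 8]

```text
t: 15.12
ee_pos: [533.1, 135.6, 29.3]
orientation: [0.031, -3.138, 0.002]
ft_force: [-6.0, 1.0, 1.8]
width: 11.7
grasp_force: 30.0
```

```bash
python3 snap.py w9
python3 - <<'E'
from h import *;import pickle
o,c,d=pickle.load(open('pics/w9.pkl','rb'))
v,u=np.mgrid[0:420,0:560];K=np.linalg.inv(c['intrinsics'])
X=(np.stack([u,v,np.ones_like(u)],-1)@K.T)*d[...,None];X=(X-c['t'])@c['R']
p=cv2.imread('pics/w9.png');h=cv2.cvtColor(p,cv2.COLOR_BGR2HSV)
m=((h[...,0]<8)|(h[...,0]>172))&(h[...,1]>140)&(X[...,2]>68)&(X[...,2]<77)&(abs(X[...,1]-136)<9)&(abs(X[...,0]-533)<20)
P=X[m];print(len(P),P.mean(0),cv2.minAreaRect(P[:,:2].astype(np.float32)))
E
```

```text
15.12 [533.1 135.6  29.3] [ 3.100e-02 -3.138e+00  2.000e-03] [-6.   1.   1.8] 11.74286341580835
245 [532.44417409 135.06093855  70.53972276] ((533.1495361328125, 135.64749145507812), (24.04483985900879, 11.656356811523438), 1.8806805610656738)
```

The tab centre is at x=533, about 43.5 mm from the axis, with steady 6 N contact, so the collar is home. Releasing and going up.

Emit:
servo_tool:
  rows:
    - [0, 0, 0, 0, 0, 0, 13]
    - [0, 0, 0, 0, 0, 0, 16]
    - [0, 0, 0, 0, 0, 0, 25]
    - [0, 0, 0, 0, 0, 0, 35]
    - [0, 0, 0, 0, 0, 0, 40]
    - [0, 0, 0, 0, 0, -0.1, 40]
    - [0, 0, 0, 0, 0, -0.25, 40]
    - [0, 0, 0, 0.1, 0, -0.5, 40]
    - [0, 0, 0, 0.3, 0, -0.5, 40]
    - [0, 0, 0, 0.3, 0, -0.5, 40]

```text
t: 16.42
ee_pos: [472.0, 134.4, 129.9]
orientation: [0.032, -3.14, 0.001]
ft_force: [0.4, 0.0, -0.2]
width: 40.0
grasp_force: 0.0
```

```bash
python3 snap.py w10
python3 - <<'E'
from h import *;import pickle
o,c,d=pickle.load(open('pics/w10.pkl','rb'));u,v=proj(c,[550,137,50]).astype(int);print(u,v)
p=cv2.imread('pics/w10.png');q=p[max(v-70,0):min(v+70,420),u-80:u+80];cv2.imwrite('pics/w10c.png',cv2.resize(q,None,fx=4,fy=4,interpolation=2))
E
```

```text
16.43 [472.  134.4 129.9] [ 3.20e-02 -3.14e+00  1.00e-03] [ 0.4  0.  -0.2] 40.02100080074234
278 305
```

View pics/w10c.png

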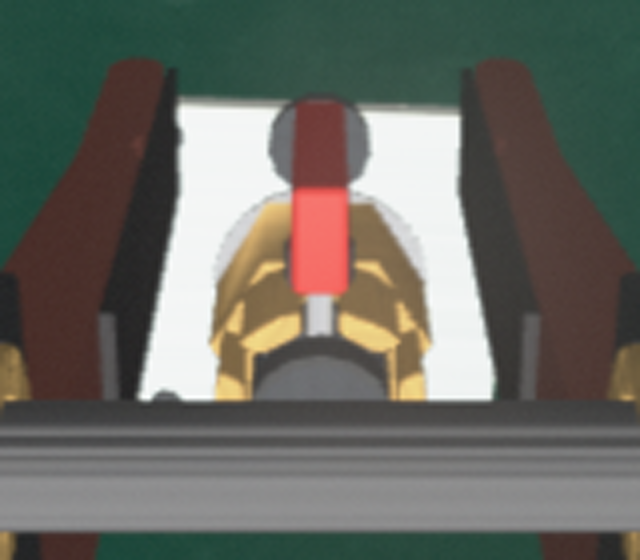

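The crop shows the leg going through the slot at (320,315) and the tab standing free at (320,240). One last check of the tab's position, then I'll hand in.

Run:
```python
from h import *;import pickle
o,c,d=pickle.load(open('pics/w10.pkl','rb'))
v,u=np.mgrid[0:420,0:560];K=np.linalg.inv(c['intrinsics'])
X=(np.stack([u,v,np.ones_like(u)],-1)@K.T)*d[...,None];X=(X-c['t'])@c['R']
p=cv2.imread('pics/w10.png');h=cv2.cvtColor(p,cv2.COLOR_BGR2HSV)
m=((h[...,0]<8)|(h[...,0]>172))&(h[...,1]>120)&(X[...,2]>68)&(X[...,2]<77)&(abs(X[...,1]-136)<9)&(abs(X[...,0]-533)<20)
P=X[m];r=cv2.minAreaRect(P[:,:2].astype(np.float32));print(len(P),r,'tilt',np.polyfit(P[:,0],P[:,2],1))
if r[0][0]>531.5: print(ctrl.close_job())
```

```text
3 ((537.6307983398438, 136.57591247558594), (3.531595230102539, 0.6234077215194702), 45.4468994140625) tilt [  0.19549192 -36.75233084]
the job is handed in; nothing more can be done
None
```

The nut is turned clockwise about 0.53 rad to the next slot, the large lock pin is through slot and hole, let go of, and the job is handed in at about 16.5 s. Contact force was about 6 N when the collar came home, 43.5 mm from the axis by measurement just before release. The last picture shows it still in place, but my final position check after release picked up only 3 pixels and so confirmed nothing.

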